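Put the micrometers back in their fitted cases

TASK

Put the three outside micrometers away: lay each one flat, right down in the recess of the open case made for its own size (smallest in the smallest case, largest in the largest), thimble and bow the way the recess is cut. They are precision instruments, so set them down and do not drop them; leave the caliper, the bushing and the dial indicator where they are.

Things in the scene. Friction and masses are not known exactly. Their poses are not given: they have to be found in the camera images.
- small_mic_grip (a point): Small outside micrometer lying flat, 130 x 47 x 17 mm, C-frame 45 mm long, 170 g. Point: on the axis of the bare sleeve beside the frame, 8.5 mm up. Sleeve: 15 mm bar along y, y -9 to +16 mm; grip it across, firmly (frame end heavier). Thimble (17 mm thick) and ratchet go to y -69, frame from +16 to +61; the C's bow bulges to x -38.
- medium_mic_grip (a point): Medium outside micrometer lying flat, 155 x 59 x 17 mm, C-frame 70 mm long, 240 g. Point: on the axis of the bare sleeve beside the frame, 8.5 mm up. Sleeve: 15 mm bar along y, y -9 to +16 mm; grip it across, firmly (frame end heavier). Thimble (17 mm thick) and ratchet go to y -69, frame from +16 to +86; the C's bow bulges to x -50.
- large_mic_grip (a point): Large outside micrometer lying flat, 180 x 71 x 17 mm, C-frame 95 mm long, 310 g. Point: on the axis of the bare sleeve beside the frame, 8.5 mm up. Sleeve: 15 mm bar along y, y -9 to +16 mm; grip it across, firmly (frame end heavier). Thimble (17 mm thick) and ratchet go to y -69, frame from +16 to +111; the C's bow bulges to x -62.
- small_case: Small open case, fixed, 164 (y) x 109 x 18 mm; recess 12 mm deep, floor 5 mm up, 8 mm play. Origin: underside, below the place of the sleeve point (home: 13.5 mm up, micrometer axes parallel to the case's: thimble -y, bow -x). Recess in mm: frame x -46 to 16.5, y 8 to 69; thimble x +-16.5, y -77 to 8; finger notch x +-45, y +-22. Walls to x -55, +54, y -86, +78.
- medium_case: Medium open case, fixed, 189 (y) x 121 x 18 mm; recess 12 mm deep, floor 5 mm up, 8 mm play. Origin: underside, below the place of the sleeve point (home: 13.5 mm up, micrometer axes parallel to the case's: thimble -y, bow -x). Recess in mm: frame x -58 to 16.5, y 8 to 94; thimble x +-16.5, y -77 to 8; finger notch x +-45, y +-22. Walls to x -67, +54, y -86, +103.
- large_case: Large open case, fixed, 214 (y) x 133 x 18 mm; recess 12 mm deep, floor 5 mm up, 8 mm play. Origin: underside, below the place of the sleeve point (home: 13.5 mm up, micrometer axes parallel to the case's: thimble -y, bow -x). Recess in mm: frame x -70 to 16.5, y 8 to 119; thimble x +-16.5, y -77 to 8; finger notch x +-45, y +-22. Walls to x -79, +54, y -86, +128.
- caliper: Bystander: a steel sliding caliper, 235 mm long (x), about 85 mm over its jaws, 12 mm high, loose on the bench at the robot's left. Origin under the middle of its beam.
- bushing: Bystander: a turned steel flanged bushing standing on its flange, 70 mm flange, 44 mm high, loose at the robot's right. Origin under its centre.
- indicator: Bystander: a dial indicator on a magnetic base (block 60 x 50 x 55 mm, post to 205 mm), loose at the far right; the arm reaches 135 mm from the base to -x. Origin under the base's centre.

How it is judged (in metres and radians):
At the end, for the whole second after the job is handed in: Each of the three micrometers lies flat on the floor of the recess of its own case: the sleeve point within 16 mm of the case's origin seen from above and less than 17.5 mm above the case's underside, tilted under 0.1 rad, in line with the case within 0.25 rad, released and at rest (horizontal distance between small_mic_grip and small_case below 0.016 m and z of small_mic_grip in the frame of small_case below 0.0175 m and angle between each of small_mic_grip, medium_mic_grip, large_mic_grip's own z axis and vertical below 0.1 rad and angle between the y axis of small_mic_grip and the y axis of small_case, either way round below 0.25 rad and linear speed of each of small_mic, medium_mic, large_mic below 0.02 m/s and angular speed of each of small_mic, medium_mic, large_mic below 0.2 rad/s and horizontal distance between medium_mic_grip and medium_case below 0.016 m and z of medium_mic_grip in the frame of medium_case below 0.0175 m and angle between the y axis of medium_mic_grip and the y axis of medium_case, either way round below 0.25 rad and horizontal distance between large_mic_grip and large_case below 0.016 m and z of large_mic_grip in the frame of large_case below 0.0175 m and angle between the y axis of large_mic_grip and the y axis of large_case, either way round below 0.25 rad); the robot touches nothing.
It fails at once if a micrometer is dropped or thrown (falls from over about 18 mm: moves at over 0.6 m/s out of the fingers) ((linear speed of small_mic above 0.6 m/s and contact force between small_mic and the fingers below 0.05 N) or (linear speed of medium_mic above 0.6 m/s and contact force between medium_mic and the fingers below 0.05 N) or (linear speed of large_mic above 0.6 m/s and contact force between large_mic and the fingers below 0.05 N)).
It fails at once if the caliper, the bushing or the dial indicator is disturbed (moved over 20 mm) (distance of any of caliper, bushing, indicator from where it was at the start of the episode above 0.02 m).
It also fails if it takes over 88 s, if anything falls off the work surface, if the arm or the gripper's body presses on something with over 40 N, if the wrist force passes 120 N, or if a joint passes its speed limit or range.

ROBOT

A 6-joint arm with a two-finger parallel gripper is mounted at the origin on the work surface. World frame = base frame: x ahead of the robot, y to its left, z up, the work surface at z = 0. Lengths are in mm, angles in rad, forces in N, time in s.
With the tool pointing down it reaches from about 275 to 1000 mm from the base axis. Payload 8.4 kg.
Tool frame: the origin (TCP) lies midway between the tips of the shut fingers; the grasp point (between the pads) lies 19 mm behind it; z points along the fingers, x is the direction in which the jaws open and shut, and the axes are right-handed (so a half turn about z gives the same grasp; the last joint's range is limited). The gripper opens to 85 mm and grips with 20 to 120 N. Pads are 22 mm wide; open, the fingers measure 114 mm over their backs; the gripper's body (76 mm by 85 mm) begins 54 mm behind the grasp point. The pads swing forward as they close: fully open they stand 13 mm farther back than shut.
Start: joints at [-1.239, 0.353, 1.633, -0, 1.155, -0.002], TCP at [204.771, -590.506, 231.281] pointing down, gripper open.
Joint ranges: [-2.63, 2.63], [-0.92, 2.1], [0.06, 2.66], [-1.3, 4.44], [0, 2.69], [-3.02, 3.02]. Speed limits (rad/s): [2.22, 2.22, 2.79, 3.14, 3.14, 3.14].

INTERFACE

Orientations are given as [roll, pitch, yaw] about the fixed x, y, z axes, in that order (R = Rz(yaw) Ry(pitch) Rx(roll)).
In Python, from rig import sense, grab_frame, camera_model, job gives the robot as it stands.
- The arm moves only by the tool arm_command, never from a script. Its argument "plan" is a list of rows, each an object with "translation": the shift along the tool's x, y, z in cm, a list of three; "twist": the turn about the tool's z in rad; "gripper": the opening, from 0 (shut) to 1 (fully open). A call has exactly 5 rows; each row is the pose to reach, as a shift and turn from the pose measured when the call began, along the tool's axes at that moment; what a row does not reach only later rows make up. A row lasts 1/12 s, in which the tool goes at most 41.7 mm and 7.16 degrees, less where a joint would pass 70% of its speed; a pose out of reach is approached as far as the arm can. A call with a gripper value outside its range is refused whole. The fingers move at their own pace and stop on an object; "squeeze" is the grip in N (left out, the last holds). Time passes only in rows, so rows that repeat a pose let the fingers close, or fill a call up. It gives the time, the measured TCP pose, the force and the opening at its end, in the units of the state.
- sense(): the state, without advancing time (a new reading comes with each control period).
- grab_frame(name): name is "scene" or "top"; returns the picture (480x640x3 uint8, blue, green, red); there is no depth.
- camera_model(name): a dict with "fx", "fy", "cx", "cy" (pixels), "pose" (4x4, takes a point from camera to world coordinates). Camera axes: x right, y down, z forward; pixel columns grow to the right and rows downward; lengths in mm; the calibration is good to about 2 mm. A picture is of the moment at which its call begins. camera_model takes no time and is no camera call.
- job.sign_off(): hands the job in, once; it reports no verdict.
The state is a dict: "clock": time; "qpos": joint angles; "qvel": joint speeds; "joint_efforts": joint torques, N m; "eef_pos": TCP position; "tcp_rot": TCP orientation; "contact_force": force on the tool from outside, world axes, zero at the start; "wrist_torque": the same for the moment, N m; "opening": opening from 0.0 (shut) to 1.0 (fully open).
Only numpy, scipy, OpenCV 4.12 (cv2) and the standard library are available. Lean on these libraries where they do the work, as an engineer would, in place of code of your own. Each camera call takes 0.05 s, during which the arm holds its last target.

## Working session

There is one attempt and no reset: what is moved stays moved. The work goes in short steps, Python scripts to look and compute and a tool call to move; the robot and the scene stay as the last step left them, time stands still between calls to the robot, and variables do not carry over. Pictures are saved under pics/ and viewed, and the job is handed in when it is done.

Besides the shell and the picture viewer there is one more tool, called after "Emit:" as name([rows], argument=value, ...), one row to a line, values as JSON. arm_command: Moves the arm, as the interface text tells. Its arguments: {"type":"object","properties":{"plan":{"type":"array","items":{"type":"object","properties":{"translation":{"type":"array","items":{"type":"number"}},"twist":{"type":"number"},"gripper":{"type":"number"}}}},"squeeze":{"type":"number"}},"required":["plan"]}

```bash
mkdir -p pics; ls; python3 - <<'E'
from rig import *
import cv2,numpy as np
for n in ("scene","top"):
    cv2.imwrite(f"pics/{n}0.png",grab_frame(n)); m=camera_model(n); print(n,m["fx"],m["fy"],m["cx"],m["cy"]); print(np.round(np.array(m["pose"]),3))
print(sense())
E
```

```text
pics
scene 513.5819893513586 513.5819893513586 313.2047476605664 244.06423845140188
[[-6.080000e-01  6.020000e-01 -5.190000e-01  1.146387e+03]
 [ 7.940000e-01  4.600000e-01 -3.960000e-01  4.884650e+02]
 [ 0.000000e+00 -6.530000e-01 -7.570000e-01  9.730440e+02]
 [ 0.000000e+00  0.000000e+00  0.000000e+00  1.000000e+00]]
top 493.43970203266156 493.43970203266156 320.9552610917662 239.21376281953778
[[-6.000000e-03 -9.960000e-01  8.900000e-02  4.118590e+02]
 [-1.000000e+00  6.000000e-03  9.000000e-03 -8.034000e+00]
 [-9.000000e-03 -8.900000e-02 -9.960000e-01  1.338931e+03]
 [ 0.000000e+00  0.000000e+00  0.000000e+00  1.000000e+00]]
{'clock': 0.1, 'qpos': array([-1.23940476e+00,  3.53590144e-01,  1.63404198e+00, -7.59479054e-06,
        1.15516678e+00, -2.39843988e-03]), 'qvel': array([-0.00014001, -0.00160552, -0.00094652,  0.00094923,  0.00161752,
       -0.00055415]), 'joint_efforts': array([-1.79255130e-04, -6.06358981e+01, -3.42819500e+01, -5.35158665e-05,
        3.86592495e-03, -4.29864272e-06]), 'eef_pos': array([ 204.63289385, -590.12102177,  230.6373195 ]), 'tcp_rot': array([ 3.14158860e+00,  1.20626951e-03, -1.23700325e+00]), 'contact_force': array([ 0.59163864, -0.19563985,  0.34942886]), 'wrist_torque': array([0.01611072, 0.05001624, 0.05636949]), 'opening': 1.0009374971016078}
```

View pics/top0.png

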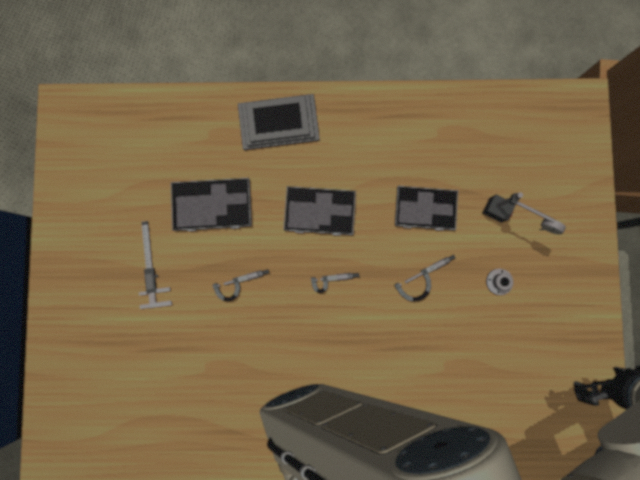

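View pics/scene0.png

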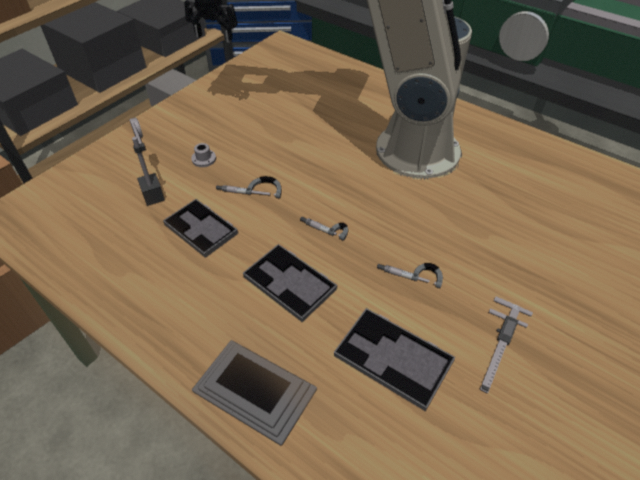

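The top view shows the cases at about (212,205), (320,211) and (427,208), running large, medium, small. The mics are at about (240,284), (334,281) and (424,278), running medium, small, large. I'll zoom in next.

```bash
cat > h.py <<'E'
from rig import *
import cv2,numpy as np
def ray(n,uv,z):
    m=camera_model(n);P=np.array(m["pose"])
    uv=np.atleast_2d(np.array(uv,float))
    d=np.c_[(uv[:,0]-m["cx"])/m["fx"],(uv[:,1]-m["cy"])/m["fy"],np.ones(len(uv))]@P[:3,:3].T
    o=P[:3,3]; return (o+d*((z-o[2])/d[:,2])[:,None])[:,:2]
def proj(n,p):
    m=camera_model(n);P=np.array(m["pose"]);c=(np.atleast_2d(p)-P[:3,3])@P[:3,:3]
    return np.c_[m["fx"]*c[:,0]/c[:,2]+m["cx"],m["fy"]*c[:,1]/c[:,2]+m["cy"]]
E
python3 - <<'E'
from h import *
t=cv2.imread("pics/top0.png");s=cv2.imread("pics/scene0.png")
cv2.imwrite("pics/c1.png",cv2.resize(t[255:310,200:360],None,fx=5,fy=5,interpolation=cv2.INTER_CUBIC))
a=cv2.resize(t[245:310,385:465],None,fx=5,fy=5,interpolation=cv2.INTER_CUBIC)
cv2.imwrite("pics/c2.png",a)
cv2.imwrite("pics/c3.png",cv2.resize(t[170:245,165:365],None,fx=4,fy=4,interpolation=cv2.INTER_CUBIC))
cv2.imwrite("pics/c4.png",cv2.resize(s[170:300,210:450],None,fx=3.3,fy=3.3,interpolation=cv2.INTER_CUBIC))
E
```

```text
(no output)
```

View pics/c1.png

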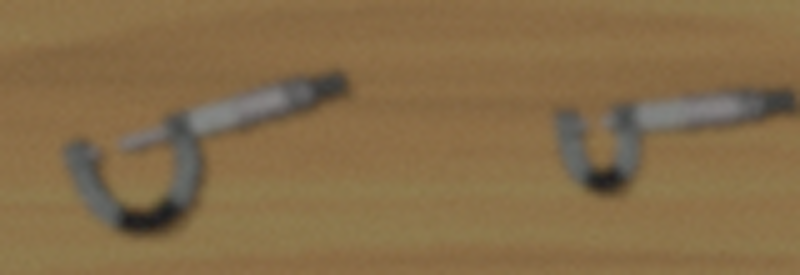

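View pics/c2.png

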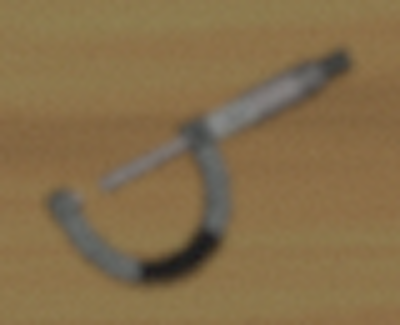

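View pics/c3.png

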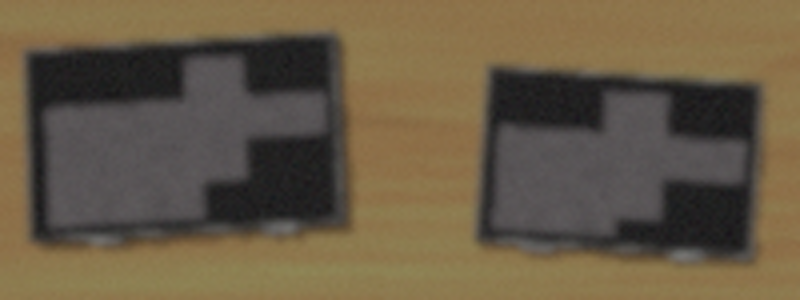

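View pics/c4.png

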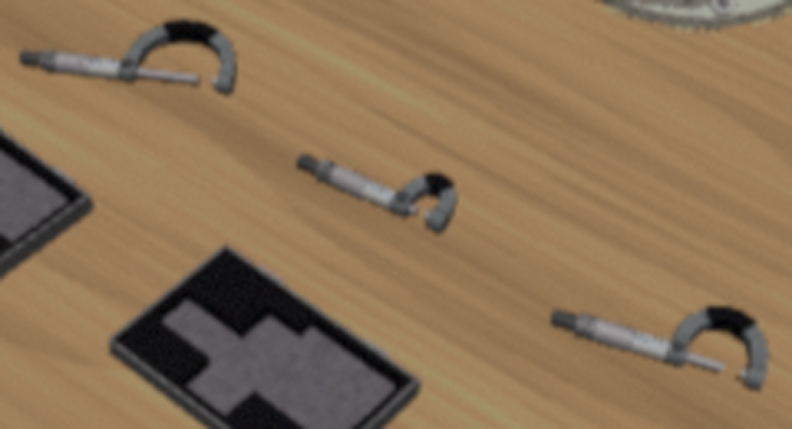

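```bash
cat > m.py <<'E'
from h import *
def sub(img,box,k=4):
    x0,y0,x1,y1=box
    return cv2.resize(img[y0:y1,x0:x1],None,fx=k,fy=k,interpolation=cv2.INTER_CUBIC)
def pts(mask,box,k=4):
    n,l,st,_=cv2.connectedComponentsWithStats(mask.astype(np.uint8))
    i=1+np.argmax(st[1:,4]); ys,xs=np.nonzero(l==i)
    return np.c_[(xs+.5)/k-.5+box[0],(ys+.5)/k-.5+box[1]]
def mic(cam,img,box,L,z=8.5,thr=None):
    s=sub(img,box); hsv=cv2.cvtColor(s,cv2.COLOR_BGR2HSV); 
    t,mk=cv2.threshold(hsv[...,1],0,255,cv2.THRESH_BINARY_INV+cv2.THRESH_OTSU)
    P=ray(cam,pts(mk>0,box),z)
    yaw=0.1; lo=None
    for _ in range(8):
        R=np.array([[np.cos(yaw),-np.sin(yaw)],[np.sin(yaw),np.cos(yaw)]])
        Q=P@R   # coordinates in mic axes
        y0=Q[:,1].min(); T=P[(Q[:,1]<y0+80)&(Q[:,1]>y0+8)&(Q[:,0]>Q[:,0].max()-35 if _<2 else np.abs(Q[:,0]-cx)<14)]
        c=T.mean(0); u=np.linalg.svd(T-c,full_matrices=False)[2][0]; u=u*np.sign(u[1])
        yaw=np.arctan2(-u[0],u[1]); R=np.array([[np.cos(yaw),-np.sin(yaw)],[np.sin(yaw),np.cos(yaw)]]); cx=(c@R)[0]
    Q=P@R; e=[Q[:,0].min()-cx,Q[:,0].max()-cx]; ylo,yhi=Q[:,1].min(),Q[:,1].max()
    y0=(ylo+69+yhi-L)/2
    return R@np.array([cx,y0]),yaw,(round(yhi-ylo,1),np.round(e,1))
MB={"small":(300,262,366,300,61),"medium":(203,262,277,308,86),"large":(386,248,462,308,111)}
CB={"small":(388,178,466,238),"medium":(278,178,364,244),"large":(163,170,260,240)}
CD={"small":(164,109,(-55,54,-86,78)),"medium":(189,121,(-67,54,-86,103)),"large":(214,133,(-79,54,-86,128))}
def case(img,k):
    box=CB[k];s=sub(img,box);hsv=cv2.cvtColor(s,cv2.COLOR_BGR2HSV).astype(int)
    t,mk=cv2.threshold(hsv[...,1].astype(np.uint8),0,255,cv2.THRESH_BINARY_INV+cv2.THRESH_OTSU)
    P=ray("top",pts(cv2.morphologyEx((mk>0)*np.uint8(1),cv2.MORPH_OPEN,np.ones((9,9)))>0,box),12)
    (c,wh,a)=cv2.minAreaRect(P.astype(np.float32))
    bx=cv2.boxPoints((c,wh,a)); e=bx[1]-bx[0];f=bx[2]-bx[1]
    u=e if np.linalg.norm(e)>np.linalg.norm(f) else f; u=u*np.sign(u[1])
    yaw=np.arctan2(-u[0],u[1]);R=np.array([[np.cos(yaw),-np.sin(yaw)],[np.sin(yaw),np.cos(yaw)]])
    w=CD[k][2]; o=np.array(c)-R@np.array([(w[0]+w[1])/2,(w[2]+w[3])/2])
    # check: grey floor bbox centre
    return o,yaw,np.round(wh,1)
E
python3 - <<'E'
from m import *
t=cv2.imread("pics/top0.png")
for k,b in MB.items(): print(k,mic("top",t,b[:4],b[4]))
for k in CB: print(k,case(t,k))
# overlay check
o=cv2.resize(t,None,fx=4,fy=4,interpolation=cv2.INTER_CUBIC)
def dr(p):
    for q in proj("top",p): cv2.circle(o,tuple(int(v) for v in (q+.5)*4-.5),2,(0,0,255),-1)
for k,b in MB.items():
    c,y,_=mic("top",t,b[:4],b[4]);R=np.array([[np.cos(y),-np.sin(y)],[np.sin(y),np.cos(y)]])
    for p in [(0,0),(0,-69),(0,b[4]),(0,16),(0,-9),({"small":-38,"medium":-50,"large":-62}[k],(16+b[4])/2)]: dr(np.r_[c+R@p,8.5])
    c,y,_=case(t,k);R=np.array([[np.cos(y),-np.sin(y)],[np.sin(y),np.cos(y)]])
    w=CD[k][2]
    for p in [(w[0],w[2]),(w[0],w[3]),(w[1],w[2]),(w[1],w[3])]: dr(np.r_[c+R@p,18])
    fx={"small":(-46,69),"medium":(-58,94),"large":(-70,119)}[k]
    for p in [(0,0),(16.5,-77),(-16.5,-77),(45,22),(45,-22),(-45,-22),(16.5,fx[1]),(fx[0],fx[1]),(fx[0],22)]: dr(np.r_[c+R@p,11])
cv2.imwrite("pics/o1.png",o[680:1240,640:1440]);cv2.imwrite("pics/o2.png",o[680:1240,1100:1900])
E
```

```text
small (array([427.50866195, -27.72425233]), np.float64(0.10746097991888633), (np.float64(128.4), array([-34.6,   8.7])))
medium (array([427.8805367 , 213.55738306]), np.float64(0.2686531285612133), (np.float64(154.9), array([-47.1,   9. ])))
large (array([ 451.77171022, -292.44079853]), np.float64(0.46962714809641926), (np.float64(179.2), array([-59.7,   9. ])))
small (array([ 613.75220743, -277.30740841]), np.float32(-0.08488992), array([164.2, 113.6]))
medium (array([613.47149659,  -1.2905655 ]), np.float32(-0.07125433), array([188.4, 125.8]))
large (array([641.18485779, 283.41927658]), np.float32(0.058227863), array([138. , 215.2]))
```

View pics/o1.png

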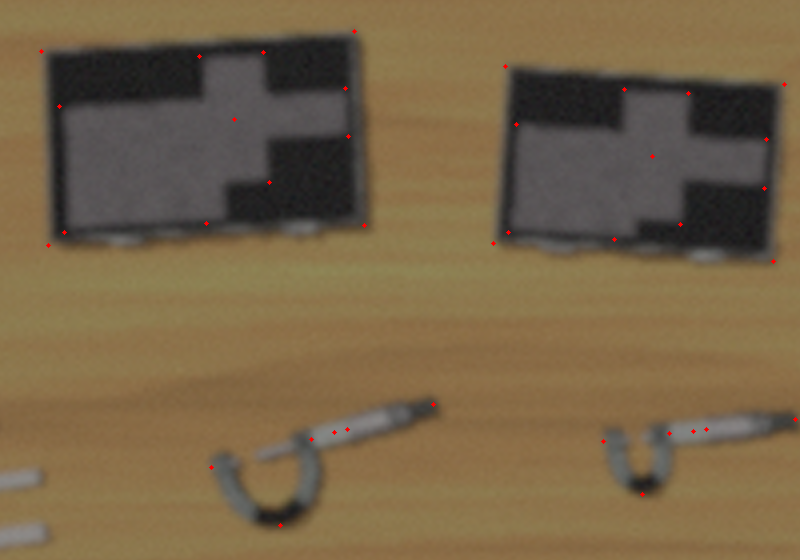

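View pics/o2.png

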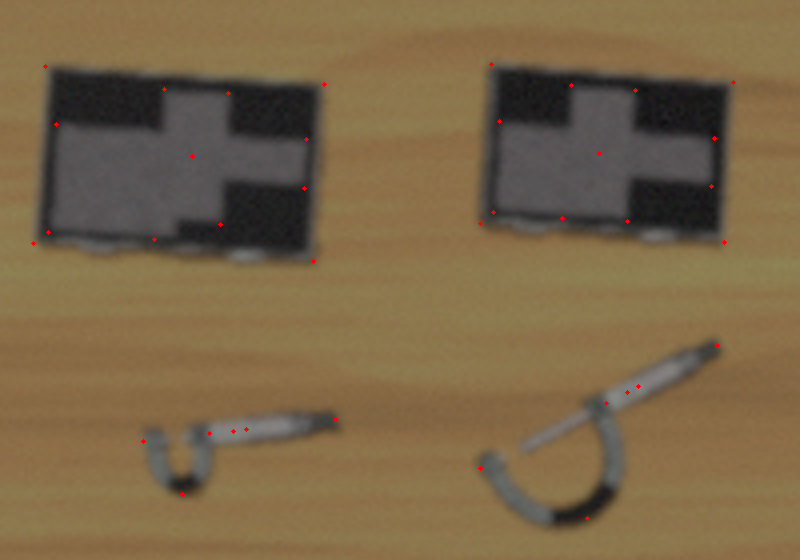

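```bash
cat > go.py <<'E'
from h import *
import sys
from scipy.spatial.transform import Rotation as Ro
def go(x,y,z,yaw):
    s=sense();R=Ro.from_euler("xyz",s["tcp_rot"]).as_matrix()
    d=R.T@(np.array([x,y,z])-s["eef_pos"])/10
    tw=-(yaw-s["tcp_rot"][2]); tw=(tw+np.pi/2)%np.pi-np.pi/2
    print("d cm",np.round(d,2),"tw",round(tw,3),"| at",np.round(s["eef_pos"],1),np.round(s["tcp_rot"],3),"q6",round(s["qpos"][5],2),"F",np.round(s["contact_force"],1),"op",round(s["opening"],3),"t",round(s["clock"],2))
if __name__=="__main__": go(*map(float,sys.argv[1:5]))
E
python3 go.py 450.6 -290.2 120 0.4696
```

```text
d cm [-20.26 -33.07  11.09] tw 1.435 | at [ 204.6 -590.1  230.6] [ 3.142e+00  1.000e-03 -1.237e+00] q6 -0.0 F [ 0.6 -0.2  0.3] op 1.001 t 0.1
```

```bash
sed -i 's/; tw=(tw+np.pi\/2)%np.pi-np.pi\/2/; tw=(tw+np.pi)%(2*np.pi)-np.pi/' go.py; cat m.py > /dev/null
```

Emit:
arm_command([
  {"translation": [-4, -6.6, 1], "twist": -0.12, "gripper": 1},
  {"translation": [-8, -13, 2], "twist": -0.24, "gripper": 1},
  {"translation": [-11, -18, 4], "twist": -0.36, "gripper": 1},
  {"translation": [-13, -21, 5], "twist": -0.48, "gripper": 1},
  {"translation": [-15, -24, 6], "twist": -0.6, "gripper": 1},
], squeeze=100)

```text
clock: 0.52
eef_pos: [333.8, -430.2, 190.4]
tcp_rot: [-3.141, 0.001, -0.632]
contact_force: [1.2, -0.8, -1.1]
opening: 1.001
```

```bash
python3 go.py 450.6 -290.2 120 0.4696
```

```text
d cm [  1.16 -18.19   7.05] tw -1.101 | at [ 333.8 -430.2  190.4] [-3.141e+00  1.000e-03 -6.320e-01] q6 -0.28 F [ 1.2 -0.8 -1.1] op 1.001 t 0.52
```

Emit:
arm_command([
  {"translation": [0.2, -4, 1.4], "twist": -0.12, "gripper": 1},
  {"translation": [0.4, -8, 2.8], "twist": -0.24, "gripper": 1},
  {"translation": [0.7, -12, 4.2], "twist": -0.36, "gripper": 1},
  {"translation": [1, -16, 5.6], "twist": -0.48, "gripper": 1},
  {"translation": [1.16, -18.2, 7], "twist": -0.6, "gripper": 1},
])

```text
clock: 0.93
eef_pos: [452.3, -287.7, 120.1]
tcp_rot: [-3.14, -0.0, -0.025]
contact_force: [0.7, -0.7, -0.4]
opening: 0.996
```

Emit:
arm_command([
  {"translation": [0, 0, 0], "twist": -0.12, "gripper": 0.7},
  {"translation": [0, 0, 0], "twist": -0.24, "gripper": 0.7},
  {"translation": [0, 0, 0], "twist": -0.36, "gripper": 0.7},
  {"translation": [0, 0, 0], "twist": -0.48, "gripper": 0.7},
  {"translation": [0, 0, 0], "twist": -0.5, "gripper": 0.7},
])

```text
clock: 1.35
eef_pos: [452.2, -287.3, 119.7]
tcp_rot: [-3.14, -0.001, 0.481]
contact_force: [0.1, 0.3, 0.2]
opening: 0.701
```

```bash
python3 go.py 450.6 -290.2 30 0.4696;  python3 - <<'E'
from m import *
t=grab_frame("top");cv2.imwrite("pics/t1.png",t)
cv2.imwrite("pics/t1c.png",cv2.resize(t[230:390,360:520],None,fx=3.5,fy=3.5,interpolation=cv2.INTER_CUBIC))
s=grab_frame("scene")
cv2.imwrite("pics/s1c.png",cv2.resize(s[100:260,180:340],None,fx=3.5,fy=3.5,interpolation=cv2.INTER_CUBIC))
E
```

```text
d cm [-0.28  0.19  8.97] tw 0.011 | at [ 452.2 -287.3  119.7] [-3.14e+00 -1.00e-03  4.81e-01] q6 -1.05 F [0.1 0.3 0.2] op 0.701 t 1.35
```

View pics/s1c.png

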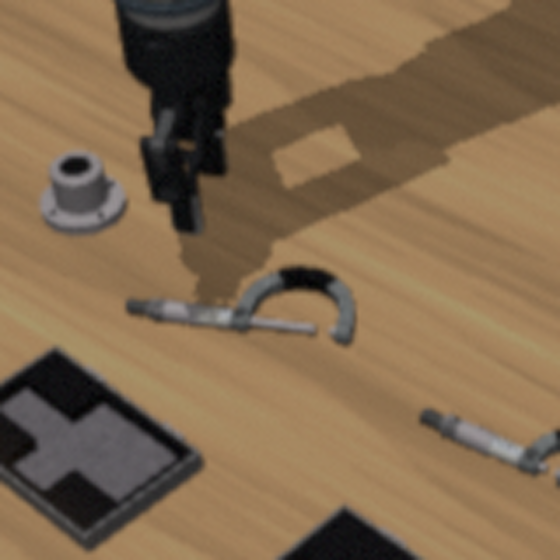

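The scene crop shows the gripper above the large mic, with the mic's sleeve at crop (215,316). Before going down I'll check the poses against the scene camera.

```bash
python3 - <<'E'
from m import *
s=cv2.imread("pics/scene0.png")
SB={"large":(210,170,290,202),"small":(296,210,354,246),"medium":(372,256,448,292)}
for k,b in SB.items(): print(k,mic("scene",s,b,MB[k][4]))
E
```

```text
large (array([ 451.65099073, -293.11306515]), np.float64(0.462891957384823), (np.float64(181.4), array([-65. ,  11.9])))
small (array([426.94578719, -28.31669923]), np.float64(0.10648249947327866), (np.float64(132.6), array([-40.1,  10.8])))
medium (array([427.49075857, 212.06912452]), np.float64(0.271466911174846), (np.float64(155.1), array([-52.4,  10.7])))
```

Emit:
arm_command([
  {"translation": [-0.1, 0.1, 2.2], "twist": 0, "gripper": 0.6},
  {"translation": [-0.2, 0.2, 4.5], "twist": 0.01, "gripper": 0.6},
  {"translation": [-0.28, 0.2, 6.8], "twist": 0.01, "gripper": 0.6},
  {"translation": [-0.28, 0.2, 9], "twist": 0.01, "gripper": 0.6},
  {"translation": [-0.28, 0.2, 9], "twist": 0.01, "gripper": 0.6},
])

```text
clock: 1.87
eef_pos: [448.2, -289.2, 26.5]
tcp_rot: [-3.135, 0.002, 0.459]
contact_force: [-1.1, 1.5, -0.4]
opening: 0.6
```

```bash
python3 go.py 450.6 -290.2 2.5 0.4696
```

```text
d cm [0.17 0.21 2.4 ] tw -0.011 | at [ 448.2 -289.2   26.5] [-3.135e+00  2.000e-03  4.590e-01] q6 -1.04 F [-1.1  1.5 -0.4] op 0.6 t 1.87
```

Both views agree within 1.5 mm. Going down to grip height.

Emit:
arm_command([
  {"translation": [0.1, 0.1, 0.6], "twist": -0.01, "gripper": 0.6},
  {"translation": [0.17, 0.2, 1.2], "twist": -0.01, "gripper": 0.6},
  {"translation": [0.17, 0.2, 1.8], "twist": -0.01, "gripper": 0.6},
  {"translation": [0.17, 0.2, 2.2], "twist": -0.01, "gripper": 0.6},
  {"translation": [0.17, 0.2, 2.3], "twist": -0.01, "gripper": 0.6},
])

```text
clock: 2.28
eef_pos: [450.6, -290.1, 3.3]
tcp_rot: [-3.135, 0.002, 0.468]
contact_force: [0.3, 0.8, -0.8]
opening: 0.599
```

```bash
python3 go.py 450.6 -290.2 3 0.4696
```

```text
d cm [-0.    0.01  0.03] tw -0.001 | at [ 450.6 -290.1    3.3] [-3.135e+00  2.000e-03  4.680e-01] q6 -1.05 F [ 0.3  0.8 -0.8] op 0.599 t 2.28
```

Emit:
arm_command([
  {"translation": [0, 0, 0], "twist": 0, "gripper": 0.4},
  {"translation": [0, 0, 0], "twist": 0, "gripper": 0.3},
  {"translation": [0, 0, 0], "twist": 0, "gripper": 0.2},
  {"translation": [0, 0, 0], "twist": 0, "gripper": 0.1},
  {"translation": [0, 0, 0], "twist": 0, "gripper": 0},
], squeeze=100)

```text
clock: 2.7
eef_pos: [450.9, -290.2, 4.1]
tcp_rot: [-3.136, 0.002, 0.468]
contact_force: [-1.4, 0.8, 6.5]
opening: 0.128
```

Emit:
arm_command([
  {"translation": [0, 0, 0], "twist": 0, "gripper": 0},
  {"translation": [0, 0, 0], "twist": 0, "gripper": 0},
  {"translation": [0, 0, 0], "twist": 0, "gripper": 0},
  {"translation": [0, 0, 0], "twist": 0, "gripper": 0},
  {"translation": [0, 0, 0], "twist": 0, "gripper": 0},
])

```text
clock: 3.12
eef_pos: [450.9, -290.2, 4.1]
tcp_rot: [-3.136, 0.002, 0.468]
contact_force: [-1.0, 0.5, 1.6]
opening: 0.125
```

Emit:
arm_command([
  {"translation": [0, 0, -0.5], "twist": 0, "gripper": 0},
  {"translation": [0, 0, -1.5], "twist": 0, "gripper": 0},
  {"translation": [0, 0, -3], "twist": 0, "gripper": 0},
  {"translation": [0, 0, -5], "twist": 0, "gripper": 0},
  {"translation": [0, 0, -7], "twist": 0, "gripper": 0},
])

```text
clock: 3.53
eef_pos: [450.8, -290.3, 75.2]
tcp_rot: [-3.135, 0.002, 0.468]
contact_force: [1.5, -0.3, -3.2]
opening: 0.129
```

```bash
python3 go.py 643 282 80 0.058;  python3 - <<'E'
from m import *
t=grab_frame("top");s=grab_frame("scene")
cv2.imwrite("pics/g1.png",np.hstack([cv2.resize(i,None,fx=2.5,fy=2.5,interpolation=cv2.INTER_CUBIC) for i in (t[230:390,360:520],s[80:240,180:340])]))
E
```

```text
d cm [ 42.97 -42.4   -0.3 ] tw 0.41 | at [ 450.8 -290.3   75.2] [-3.135e+00  2.000e-03  4.680e-01] q6 -1.05 F [ 1.5 -0.3 -3.2] op 0.129 t 3.53
```

View pics/g1.png

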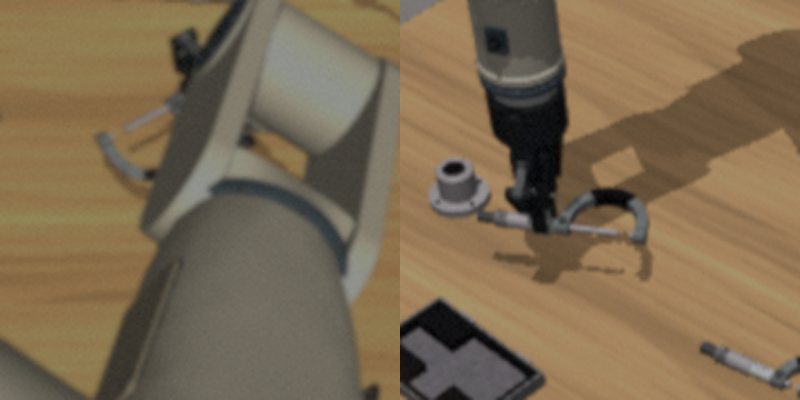

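Held level in the view: frame at crop (610,220), thimble at (500,217). Carrying it to the large case.

Emit:
arm_command([
  {"translation": [1, -1, -0.5], "twist": 0.02, "gripper": 0},
  {"translation": [2.5, -2.5, -1], "twist": 0.05, "gripper": 0},
  {"translation": [4.5, -4.5, -1.5], "twist": 0.08, "gripper": 0},
  {"translation": [6.8, -6.8, -1.5], "twist": 0.11, "gripper": 0},
  {"translation": [9, -9, -1.5], "twist": 0.14, "gripper": 0},
])

```text
clock: 4.05
eef_pos: [492.8, -169.8, 92.6]
tcp_rot: [-3.141, -0.001, 0.326]
contact_force: [0.8, 0.4, -2.2]
opening: 0.131
```

```bash
python3 go.py 643 284.5 90 0.058
```

```text
d cm [ 28.76 -38.24   0.33] tw 0.268 | at [ 492.8 -169.8   92.6] [-3.141e+00 -1.000e-03  3.260e-01] q6 -0.66 F [ 0.8  0.4 -2.2] op 0.131 t 4.05
```

Emit:
arm_command([
  {"translation": [1.8, -2.4, 0], "twist": 0.03, "gripper": 0},
  {"translation": [3.6, -4.8, 0], "twist": 0.06, "gripper": 0},
  {"translation": [5.4, -7.2, 0], "twist": 0.09, "gripper": 0},
  {"translation": [7.2, -9.6, 0], "twist": 0.12, "gripper": 0},
  {"translation": [9, -12, 0], "twist": 0.14, "gripper": 0},
])

```text
clock: 4.47
eef_pos: [539.5, -25.7, 92.4]
tcp_rot: [-3.14, -0.0, 0.184]
contact_force: [0.6, -1.0, -2.7]
opening: 0.126
```

```bash
python3 go.py 643 284.5 90 0.058
```

```text
d cm [ 15.86 -28.61   0.28] tw 0.126 | at [539.5 -25.7  92.4] [-3.14  -0.     0.184] q6 -0.24 F [ 0.6 -1.  -2.7] op 0.126 t 4.47
```

Emit:
arm_command([
  {"translation": [1.6, -2.8, 0], "twist": 0.03, "gripper": 0},
  {"translation": [3.2, -5.6, 0], "twist": 0.06, "gripper": 0},
  {"translation": [4.8, -8.6, 0], "twist": 0.09, "gripper": 0},
  {"translation": [6.4, -11.5, 0], "twist": 0.12, "gripper": 0},
  {"translation": [8, -14.3, 0], "twist": 0.126, "gripper": 0},
])

```text
clock: 4.88
eef_pos: [591.6, 131.2, 92.0]
tcp_rot: [-3.14, 0.001, 0.057]
contact_force: [0.0, -1.3, -2.4]
opening: 0.124
```

```bash
python3 go.py 643 284.5 90 0.058
```

```text
d cm [  5.99 -15.02   0.21] tw -0.001 | at [591.6 131.2  92. ] [-3.14e+00  1.00e-03  5.70e-02] q6 0.16 F [ 0.  -1.3 -2.4] op 0.124 t 4.88
```

Emit:
arm_command([
  {"translation": [1.3, -3.3, 0], "twist": 0, "gripper": 0},
  {"translation": [2.6, -6.6, 0], "twist": 0, "gripper": 0},
  {"translation": [3.8, -9.6, 0], "twist": 0, "gripper": 0},
  {"translation": [4.9, -12.4, 0.1], "twist": 0, "gripper": 0},
  {"translation": [5.7, -14.4, 0.2], "twist": 0, "gripper": 0},
])

```text
clock: 5.3
eef_pos: [640.6, 280.8, 89.3]
tcp_rot: [-3.14, 0.001, 0.058]
contact_force: [0.3, 0.4, -2.3]
opening: 0.124
```

Emit:
arm_command([
  {"translation": [0, 0, 0], "twist": 0, "gripper": 0},
  {"translation": [0, 0, 0], "twist": 0, "gripper": 0},
  {"translation": [0, 0, 0], "twist": 0, "gripper": 0},
  {"translation": [0, 0, 0], "twist": 0, "gripper": 0},
  {"translation": [0, 0, 0], "twist": 0, "gripper": 0},
])

```text
clock: 5.72
eef_pos: [640.3, 279.5, 89.2]
tcp_rot: [-3.141, 0.002, 0.057]
contact_force: [0.2, 0.8, -2.2]
opening: 0.124
```

```bash
python3 go.py 643 284.5 30 0.058;  python3 - <<'E'
from m import *
t=grab_frame("top");s=grab_frame("scene")
cv2.imwrite("pics/g2.png",np.hstack([cv2.resize(i,None,fx=2.5,fy=2.5,interpolation=cv2.INTER_CUBIC) for i in (t[130:290,140:300],s[280:440,310:470])]))
E
```

```text
d cm [ 0.31 -0.48  5.92] tw -0.001 | at [640.3 279.5  89.2] [-3.141e+00  2.000e-03  5.700e-02] q6 0.35 F [ 0.2  0.8 -2.2] op 0.124 t 5.72
```

View pics/g2.png

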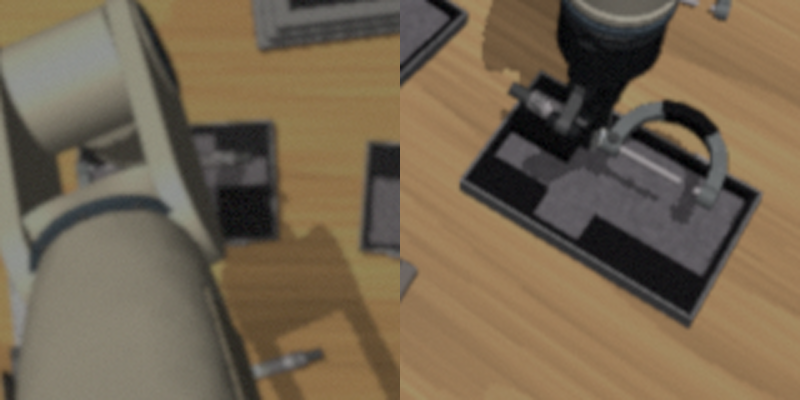

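The scene view shows the mic over the case with bow and thimble the right way round. Going down in stages.

Emit:
arm_command([
  {"translation": [0.1, -0.15, 1], "twist": 0, "gripper": 0},
  {"translation": [0.2, -0.3, 2.2], "twist": 0, "gripper": 0},
  {"translation": [0.3, -0.45, 3.4], "twist": 0, "gripper": 0},
  {"translation": [0.3, -0.5, 4.4], "twist": 0, "gripper": 0},
  {"translation": [0.3, -0.5, 5], "twist": 0, "gripper": 0},
])

```text
clock: 6.23
eef_pos: [642.0, 284.7, 36.7]
tcp_rot: [-3.141, 0.004, 0.057]
contact_force: [-0.1, -0.6, -3.0]
opening: 0.125
```

```bash
python3 go.py 643 284.5 9 0.058;  python3 - <<'E'
from m import *
s=grab_frame("scene")
cv2.imwrite("pics/g3.png",cv2.resize(s[280:440,310:470],None,fx=3.7,fy=3.7,interpolation=cv2.INTER_CUBIC))
E
```

```text
d cm [0.11 0.03 2.77] tw -0.001 | at [642.  284.7  36.7] [-3.141  0.004  0.057] q6 0.36 F [-0.1 -0.6 -3. ] op 0.125 t 6.23
```

View pics/g3.png

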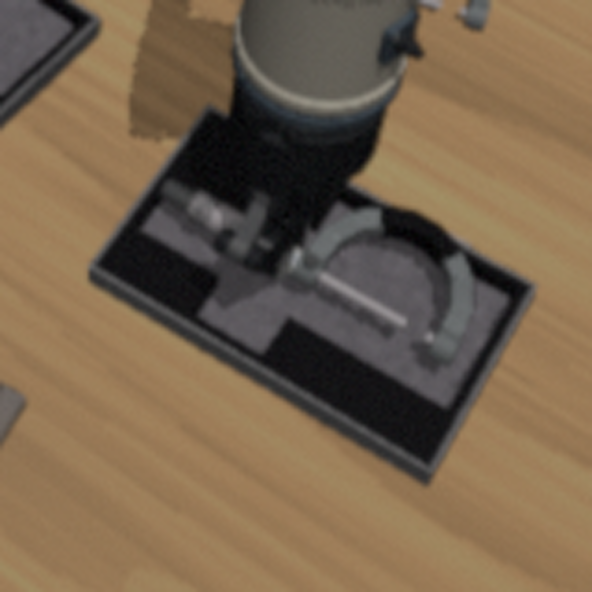

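It's above the recess: anvil at crop (437,345), thimble at (195,205). Going down slowly.

Emit:
arm_command([
  {"translation": [0.1, 0, 0.6], "twist": 0, "gripper": 0},
  {"translation": [0.1, 0, 1.2], "twist": 0, "gripper": 0},
  {"translation": [0.1, 0, 1.7], "twist": 0, "gripper": 0},
  {"translation": [0.1, 0, 2.1], "twist": 0, "gripper": 0},
  {"translation": [0.1, 0, 2.3], "twist": 0, "gripper": 0},
])

```text
clock: 6.7
eef_pos: [642.3, 284.4, 12.4]
tcp_rot: [3.141, 0.005, 0.057]
contact_force: [-0.8, -0.4, -3.0]
opening: 0.123
```

Emit:
arm_command([
  {"translation": [0, 0, 0.1], "twist": 0, "gripper": 0},
  {"translation": [0, 0, 0.2], "twist": 0, "gripper": 0},
  {"translation": [0, 0, 0.3], "twist": 0, "gripper": 0},
  {"translation": [0, 0, 0.35], "twist": 0, "gripper": 0},
  {"translation": [0, 0, 0.35], "twist": 0, "gripper": 0},
])

```text
clock: 7.12
eef_pos: [642.5, 284.5, 9.3]
tcp_rot: [3.142, 0.005, 0.057]
contact_force: [-0.9, -0.6, -0.9]
opening: 0.125
```

```bash
python3 go.py 643 284.5 9 0.058;  python3 - <<'E'
from m import *
s=grab_frame("scene")
cv2.imwrite("pics/g4.png",cv2.resize(s[280:440,310:470],None,fx=3.7,fy=3.7,interpolation=cv2.INTER_CUBIC))
E
```

```text
d cm [0.05 0.   0.03] tw -0.001 | at [642.5 284.5   9.3] [3.142 0.005 0.057] q6 0.36 F [-0.9 -0.6 -0.9] op 0.125 t 7.12
```

View pics/g4.png

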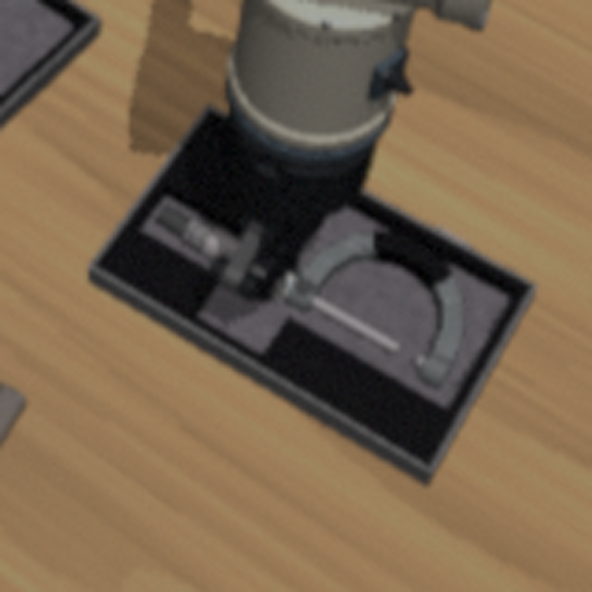

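It's down in the recess and the weight has come off the wrist (force −3.0 to −0.9 N). Releasing, opening only to 0.4 because of the notch.

Emit:
arm_command([
  {"translation": [0, 0, 0.03], "twist": 0, "gripper": 0.14},
  {"translation": [0, 0, 0.03], "twist": 0, "gripper": 0.2},
  {"translation": [0, 0, 0], "twist": 0, "gripper": 0.3},
  {"translation": [0, 0, 0], "twist": 0, "gripper": 0.4},
  {"translation": [0, 0, 0], "twist": 0, "gripper": 0.4},
])

```text
clock: 7.58
eef_pos: [642.7, 284.6, 9.5]
tcp_rot: [-3.141, 0.004, 0.057]
contact_force: [-0.5, -0.4, -0.2]
opening: 0.402
```

Emit:
arm_command([
  {"translation": [0, 0, -0.5], "twist": 0, "gripper": 0.4},
  {"translation": [0, 0, -2], "twist": 0, "gripper": 0.4},
  {"translation": [0, 0, -4], "twist": 0, "gripper": 0.4},
  {"translation": [0, 0, -7], "twist": 0, "gripper": 0.5},
  {"translation": [0, 0, -10], "twist": 0, "gripper": 0.6},
])

```text
clock: 8.0
eef_pos: [642.8, 284.5, 111.3]
tcp_rot: [3.142, 0.005, 0.057]
contact_force: [0.3, 0.2, -0.0]
opening: 0.598
```

```bash
python3 go.py 427.0 213.8 90 0.27;  python3 - <<'E'
from m import *
s=grab_frame("scene")
cv2.imwrite("pics/g5.png",cv2.resize(s[280:440,310:470],None,fx=3.7,fy=3.7,interpolation=cv2.INTER_CUBIC))
E
```

```text
d cm [-21.93   5.84   2.24] tw -0.213 | at [642.8 284.5 111.3] [3.142 0.005 0.057] q6 0.36 F [ 0.3  0.2 -0. ] op 0.598 t 8.0
```

View pics/g5.png

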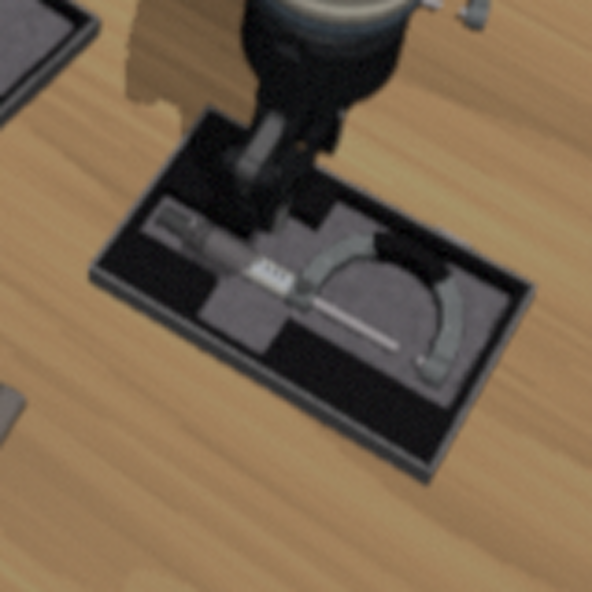

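The large mic is seated: sleeve at crop (270,272), centred in the recess. Medium mic next.

Emit:
arm_command([
  {"translation": [-4, 1, 0.2], "twist": -0.05, "gripper": 0.6},
  {"translation": [-8, 2, 0.6], "twist": -0.1, "gripper": 0.6},
  {"translation": [-12, 3, 1], "twist": -0.15, "gripper": 0.6},
  {"translation": [-16, 4.2, 1.6], "twist": -0.2, "gripper": 0.6},
  {"translation": [-20, 5.4, 2.2], "twist": -0.213, "gripper": 0.6},
])

```text
clock: 8.47
eef_pos: [449.4, 220.8, 96.9]
tcp_rot: [-3.139, -0.006, 0.273]
contact_force: [-0.2, -0.1, 0.7]
opening: 0.601
```

```bash
python3 go.py 427.0 215.5 35 0.27
```

```text
d cm [-2.34 -0.08  6.18] tw 0.003 | at [449.4 220.8  96.9] [-3.139 -0.006  0.273] q6 0.18 F [-0.2 -0.1  0.7] op 0.601 t 8.47
```

Emit:
arm_command([
  {"translation": [-1.2, 0, 1.5], "twist": 0, "gripper": 0.6},
  {"translation": [-2.3, -0.1, 3], "twist": 0, "gripper": 0.6},
  {"translation": [-2.3, -0.1, 4.5], "twist": 0, "gripper": 0.6},
  {"translation": [-2.3, -0.1, 5.6], "twist": 0, "gripper": 0.6},
  {"translation": [-2.3, -0.1, 6], "twist": 0, "gripper": 0.6},
])

```text
clock: 8.88
eef_pos: [427.1, 215.8, 36.7]
tcp_rot: [-3.139, -0.006, 0.273]
contact_force: [-0.5, -0.4, 1.0]
opening: 0.599
```

```bash
python3 go.py 427.0 215.5 3 0.27
```

```text
d cm [-0.04  0.03  3.37] tw 0.003 | at [427.1 215.8  36.7] [-3.139 -0.006  0.273] q6 0.19 F [-0.5 -0.4  1. ] op 0.599 t 8.88
```

Emit:
arm_command([
  {"translation": [0, 0, 0.8], "twist": 0, "gripper": 0.6},
  {"translation": [0, 0, 1.6], "twist": 0, "gripper": 0.6},
  {"translation": [0, 0, 2.4], "twist": 0, "gripper": 0.6},
  {"translation": [0, 0, 3], "twist": 0, "gripper": 0.6},
  {"translation": [0, 0, 3.3], "twist": 0, "gripper": 0.6},
])

```text
clock: 9.3
eef_pos: [427.1, 215.8, 2.8]
tcp_rot: [-3.139, -0.006, 0.273]
contact_force: [-1.3, 0.4, 0.3]
opening: 0.6
```

Emit:
arm_command([
  {"translation": [0, 0, 0], "twist": 0, "gripper": 0.4},
  {"translation": [0, 0, 0], "twist": 0, "gripper": 0.3},
  {"translation": [0, 0, 0], "twist": 0, "gripper": 0.2},
  {"translation": [0, 0, 0], "twist": 0, "gripper": 0.1},
  {"translation": [0, 0, 0], "twist": 0, "gripper": 0},
], squeeze=100)

```text
clock: 9.72
eef_pos: [427.2, 215.9, 3.4]
tcp_rot: [-3.139, -0.006, 0.273]
contact_force: [-1.0, -0.5, 4.6]
opening: 0.13
```

Emit:
arm_command([
  {"translation": [0, 0, 0], "twist": 0, "gripper": 0},
  {"translation": [0, 0, 0], "twist": 0, "gripper": 0},
  {"translation": [0, 0, 0], "twist": 0, "gripper": 0},
  {"translation": [0, 0, 0], "twist": 0, "gripper": 0},
  {"translation": [0, 0, 0], "twist": 0, "gripper": 0},
])

```text
clock: 10.13
eef_pos: [427.3, 215.9, 3.4]
tcp_rot: [-3.139, -0.006, 0.273]
contact_force: [0.5, -0.1, 0.5]
opening: 0.129
```

Emit:
arm_command([
  {"translation": [0, 0, -0.5], "twist": 0, "gripper": 0},
  {"translation": [0, 0, -1.5], "twist": 0, "gripper": 0},
  {"translation": [0, 0, -3], "twist": 0, "gripper": 0},
  {"translation": [0, 0, -5], "twist": 0, "gripper": 0},
  {"translation": [0, 0, -7], "twist": 0, "gripper": 0},
])

```text
clock: 10.55
eef_pos: [426.5, 215.4, 74.6]
tcp_rot: [-3.139, -0.005, 0.273]
contact_force: [0.2, 0.6, -2.1]
opening: 0.128
```

```bash
python3 go.py 615.2 1.2 90 -0.071;  python3 - <<'E'
from m import *
t=grab_frame("top");s=grab_frame("scene")
cv2.imwrite("pics/g6.png",np.hstack([cv2.resize(i,None,fx=2.5,fy=2.5,interpolation=cv2.INTER_CUBIC) for i in (t[210:370,160:320],s[160:320,330:490])]))
E
```

```text
d cm [12.41 25.71 -1.54] tw 0.344 | at [426.5 215.4  74.6] [-3.139 -0.005  0.273] q6 0.19 F [ 0.2  0.6 -2.1] op 0.128 t 10.55
```

View pics/g6.png

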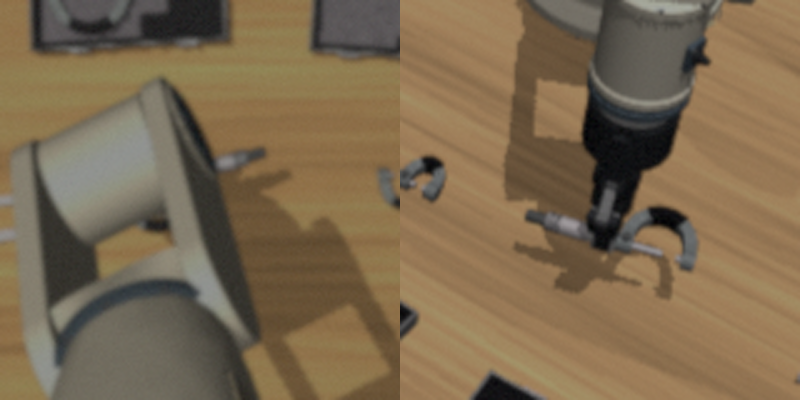

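The medium mic is held level. Carrying it to the middle case.

Emit:
arm_command([
  {"translation": [0.4, 1, -0.5], "twist": 0.03, "gripper": 0},
  {"translation": [1.3, 2.7, -1], "twist": 0.06, "gripper": 0},
  {"translation": [2.4, 5, -1.5], "twist": 0.09, "gripper": 0},
  {"translation": [3.6, 7.5, -1.5], "twist": 0.13, "gripper": 0},
  {"translation": [4.8, 10, -1.5], "twist": 0.17, "gripper": 0},
])

```text
clock: 11.07
eef_pos: [502.5, 131.7, 91.7]
tcp_rot: [-3.136, -0.01, 0.1]
contact_force: [0.5, 0.7, -2.0]
opening: 0.125
```

```bash
python3 go.py 615.2 1.2 90 -0.071
```

```text
d cm [ 9.91 14.11  0.2 ] tw 0.171 | at [502.5 131.7  91.7] [-3.136 -0.01   0.1  ] q6 0.15 F [ 0.5  0.7 -2. ] op 0.125 t 11.07
```

Emit:
arm_command([
  {"translation": [2.1, 3, 0], "twist": 0.04, "gripper": 0},
  {"translation": [4.3, 6, 0], "twist": 0.08, "gripper": 0},
  {"translation": [6.5, 9, 0], "twist": 0.12, "gripper": 0},
  {"translation": [8.4, 11.8, 0.1], "twist": 0.16, "gripper": 0},
  {"translation": [9.6, 13.7, 0.2], "twist": 0.17, "gripper": 0},
])

```text
clock: 11.48
eef_pos: [613.7, 1.6, 89.5]
tcp_rot: [-3.135, -0.01, -0.075]
contact_force: [-0.5, 0.5, -2.9]
opening: 0.13
```

Emit:
arm_command([
  {"translation": [0, 0, 0], "twist": 0, "gripper": 0},
  {"translation": [0, 0, 0], "twist": 0, "gripper": 0},
  {"translation": [0, 0, 1], "twist": 0, "gripper": 0},
  {"translation": [0, 0, 2], "twist": 0, "gripper": 0},
  {"translation": [0, 0, 3], "twist": 0, "gripper": 0},
])

```text
clock: 11.9
eef_pos: [612.8, 2.7, 58.2]
tcp_rot: [-3.135, -0.009, -0.074]
contact_force: [0.0, -1.1, -2.7]
opening: 0.126
```

```bash
python3 go.py 615.2 1.2 32 -0.071
```

```text
d cm [0.23 0.15 2.62] tw -0.003 | at [612.8   2.7  58.2] [-3.135 -0.009 -0.074] q6 0.07 F [ 0.  -1.1 -2.7] op 0.126 t 11.9
```

Emit:
arm_command([
  {"translation": [0.1, 0.1, 0.6], "twist": 0, "gripper": 0},
  {"translation": [0.2, 0.15, 1.2], "twist": 0, "gripper": 0},
  {"translation": [0.2, 0.15, 1.8], "twist": 0, "gripper": 0},
  {"translation": [0.2, 0.15, 2.1], "twist": 0, "gripper": 0},
  {"translation": [0.2, 0.15, 2.1], "twist": 0, "gripper": 0},
])

```text
clock: 12.32
eef_pos: [614.4, 1.3, 36.3]
tcp_rot: [-3.135, -0.008, -0.073]
contact_force: [-0.3, 0.1, -2.4]
opening: 0.128
```

```bash
python3 go.py 615.2 1.2 8.5 -0.071;  python3 - <<'E'
from m import *
s=grab_frame("scene")
cv2.imwrite("pics/g7.png",cv2.resize(s[200:360,210:370],None,fx=3.7,fy=3.7,interpolation=cv2.INTER_CUBIC))
E
```

```text
d cm [0.06 0.02 2.78] tw -0.002 | at [614.4   1.3  36.3] [-3.135 -0.008 -0.073] q6 0.06 F [-0.3  0.1 -2.4] op 0.128 t 12.32
```

View pics/g7.png

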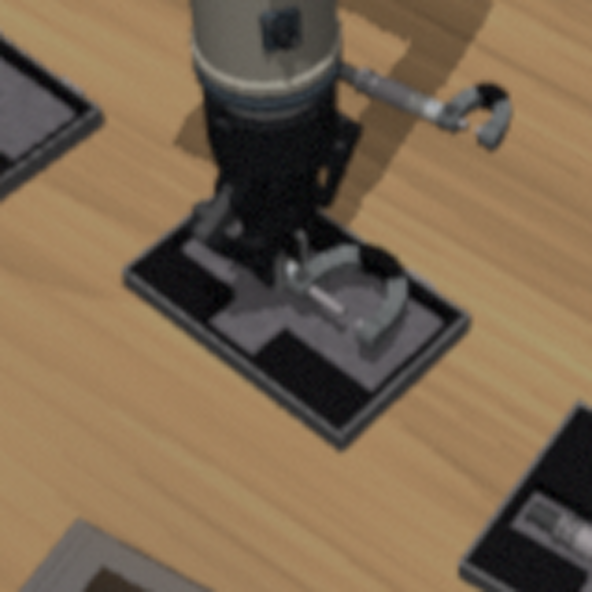

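It's over the recess and aligned, with the anvil at crop (372,333). Going down.

Emit:
arm_command([
  {"translation": [0.06, 0, 0.6], "twist": 0, "gripper": 0},
  {"translation": [0.06, 0, 1.2], "twist": 0, "gripper": 0},
  {"translation": [0.06, 0, 1.7], "twist": 0, "gripper": 0},
  {"translation": [0.06, 0, 2.1], "twist": 0, "gripper": 0},
  {"translation": [0.06, 0, 2.3], "twist": 0, "gripper": 0},
])

```text
clock: 12.78
eef_pos: [615.1, 1.3, 13.0]
tcp_rot: [-3.135, -0.007, -0.074]
contact_force: [0.5, -1.0, -2.6]
opening: 0.13
```

Emit:
arm_command([
  {"translation": [0, 0, 0.1], "twist": 0, "gripper": 0},
  {"translation": [0, 0, 0.2], "twist": 0, "gripper": 0},
  {"translation": [0, 0, 0.3], "twist": 0, "gripper": 0},
  {"translation": [0, 0, 0.38], "twist": 0, "gripper": 0},
  {"translation": [0, 0, 0.38], "twist": 0, "gripper": 0},
])

```text
clock: 13.2
eef_pos: [615.2, 1.4, 9.2]
tcp_rot: [-3.135, -0.007, -0.073]
contact_force: [0.8, 0.2, -2.7]
opening: 0.128
```

```bash
python3 go.py 615.2 1.2 8.5 -0.071;  python3 - <<'E'
from m import *
s=grab_frame("scene")
cv2.imwrite("pics/g8.png",cv2.resize(s[200:360,210:370],None,fx=3.7,fy=3.7,interpolation=cv2.INTER_CUBIC))
E
```

```text
d cm [0.01 0.02 0.07] tw -0.002 | at [615.2   1.4   9.2] [-3.135 -0.007 -0.073] q6 0.06 F [ 0.8  0.2 -2.7] op 0.128 t 13.2
```

View pics/g8.png

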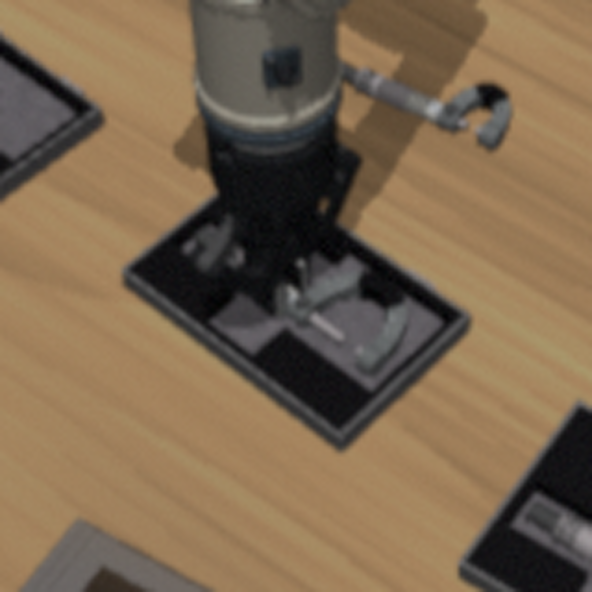

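Still −2.7 N, so not on the floor yet. Down another millimetre or so.

Emit:
arm_command([
  {"translation": [0, 0, 0.04], "twist": 0, "gripper": 0},
  {"translation": [0, 0, 0.08], "twist": 0, "gripper": 0},
  {"translation": [0, 0, 0.1], "twist": 0, "gripper": 0},
  {"translation": [0, 0, 0.1], "twist": 0, "gripper": 0},
  {"translation": [0, 0, 0.1], "twist": 0, "gripper": 0},
])

```text
clock: 13.67
eef_pos: [615.3, 1.4, 8.5]
tcp_rot: [-3.135, -0.008, -0.074]
contact_force: [0.5, -0.0, -0.9]
opening: 0.129
```

Emit:
arm_command([
  {"translation": [0, 0, 0.02], "twist": 0, "gripper": 0.14},
  {"translation": [0, 0, 0.02], "twist": 0, "gripper": 0.2},
  {"translation": [0, 0, 0], "twist": 0, "gripper": 0.3},
  {"translation": [0, 0, 0], "twist": 0, "gripper": 0.4},
  {"translation": [0, 0, 0], "twist": 0, "gripper": 0.4},
])

```text
clock: 14.08
eef_pos: [615.5, 1.4, 8.6]
tcp_rot: [-3.135, -0.008, -0.074]
contact_force: [-0.5, 0.3, -0.3]
opening: 0.4
```

Emit:
arm_command([
  {"translation": [0, 0, -0.5], "twist": 0, "gripper": 0.4},
  {"translation": [0, 0, -2], "twist": 0, "gripper": 0.4},
  {"translation": [0, 0, -4], "twist": 0, "gripper": 0.4},
  {"translation": [0, 0, -7], "twist": 0, "gripper": 0.5},
  {"translation": [0, 0, -10], "twist": 0, "gripper": 0.6},
])

```text
clock: 14.5
eef_pos: [613.9, 0.7, 109.3]
tcp_rot: [-3.135, -0.006, -0.074]
contact_force: [0.6, -0.4, 0.4]
opening: 0.595
```

```bash
python3 go.py 427.0 -25.5 90 0.107;  python3 - <<'E'
from m import *
s=grab_frame("scene")
cv2.imwrite("pics/g9.png",cv2.resize(s[200:360,210:370],None,fx=3.7,fy=3.7,interpolation=cv2.INTER_CUBIC))
E
```

```text
d cm [-18.46   4.     1.79] tw -0.181 | at [613.9   0.7 109.3] [-3.135 -0.006 -0.074] q6 0.06 F [ 0.6 -0.4  0.4] op 0.595 t 14.5
```

View pics/g9.png

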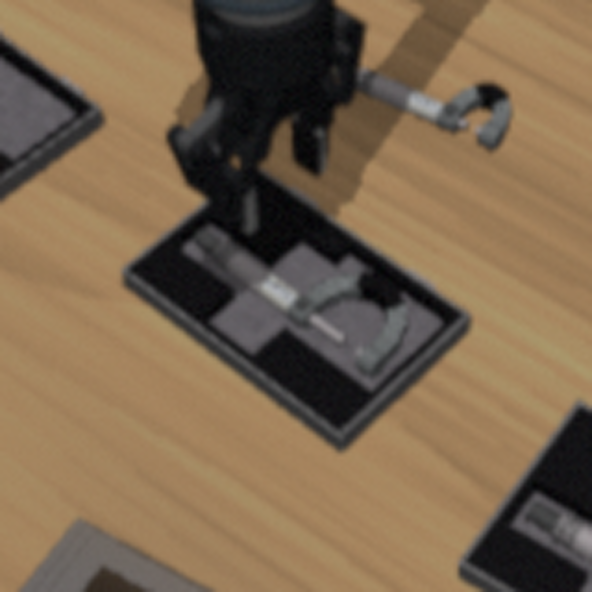

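The medium mic is seated, sleeve at crop (278,292). Small mic next.

Emit:
arm_command([
  {"translation": [-4, 0.9, 0.2], "twist": -0.05, "gripper": 0.6},
  {"translation": [-8, 1.7, 0.6], "twist": -0.1, "gripper": 0.6},
  {"translation": [-12, 2.6, 1], "twist": -0.15, "gripper": 0.6},
  {"translation": [-15.5, 3.4, 1.6], "twist": -0.18, "gripper": 0.6},
  {"translation": [-18, 3.9, 1.8], "twist": -0.18, "gripper": 0.6},
])

```text
clock: 14.97
eef_pos: [431.4, -25.0, 94.3]
tcp_rot: [-3.137, -0.014, 0.108]
contact_force: [-0.7, -0.2, -0.3]
opening: 0.598
```

```bash
python3 go.py 427.0 -25.5 35 0.107
```

```text
d cm [-0.52  0.03  5.92] tw 0.001 | at [431.4 -25.   94.3] [-3.137 -0.014  0.108] q6 -0.18 F [-0.7 -0.2 -0.3] op 0.598 t 14.97
```

Emit:
arm_command([
  {"translation": [-0.3, 0, 1.5], "twist": 0, "gripper": 0.6},
  {"translation": [-0.5, 0, 3], "twist": 0, "gripper": 0.6},
  {"translation": [-0.5, 0, 4.5], "twist": 0, "gripper": 0.6},
  {"translation": [-0.5, 0, 5.6], "twist": 0, "gripper": 0.6},
  {"translation": [-0.5, 0, 5.9], "twist": 0, "gripper": 0.6},
])

```text
clock: 15.38
eef_pos: [426.5, -25.2, 34.2]
tcp_rot: [-3.137, -0.012, 0.108]
contact_force: [-0.4, 0.3, -0.3]
opening: 0.604
```

```bash
python3 go.py 427.0 -25.5 3 0.107
```

```text
d cm [0.01 0.05 3.12] tw 0.001 | at [426.5 -25.2  34.2] [-3.137 -0.012  0.108] q6 -0.19 F [-0.4  0.3 -0.3] op 0.604 t 15.38
```

Emit:
arm_command([
  {"translation": [0, 0, 0.8], "twist": 0, "gripper": 0.6},
  {"translation": [0, 0, 1.6], "twist": 0, "gripper": 0.6},
  {"translation": [0, 0, 2.3], "twist": 0, "gripper": 0.6},
  {"translation": [0, 0, 2.8], "twist": 0, "gripper": 0.6},
  {"translation": [0, 0, 3.05], "twist": 0, "gripper": 0.6},
])

```text
clock: 15.8
eef_pos: [426.6, -25.0, 3.1]
tcp_rot: [-3.137, -0.011, 0.108]
contact_force: [0.1, -0.6, 0.2]
opening: 0.601
```

Emit:
arm_command([
  {"translation": [0, 0, 0], "twist": 0, "gripper": 0.4},
  {"translation": [0, 0, 0], "twist": 0, "gripper": 0.3},
  {"translation": [0, 0, 0], "twist": 0, "gripper": 0.2},
  {"translation": [0, 0, 0], "twist": 0, "gripper": 0.1},
  {"translation": [0, 0, 0], "twist": 0, "gripper": 0},
], squeeze=100)

```text
clock: 16.22
eef_pos: [427.0, -25.0, 3.7]
tcp_rot: [-3.137, -0.012, 0.109]
contact_force: [-1.6, 0.2, 6.2]
opening: 0.126
```

Emit:
arm_command([
  {"translation": [0, 0, 0], "twist": 0, "gripper": 0},
  {"translation": [0, 0, 0], "twist": 0, "gripper": 0},
  {"translation": [0, 0, 0], "twist": 0, "gripper": 0},
  {"translation": [0, 0, 0], "twist": 0, "gripper": 0},
  {"translation": [0, 0, 0], "twist": 0, "gripper": 0},
])

```text
clock: 16.63
eef_pos: [427.0, -25.0, 3.7]
tcp_rot: [-3.137, -0.012, 0.108]
contact_force: [-0.1, -0.1, 0.8]
opening: 0.125
```

Emit:
arm_command([
  {"translation": [0, 0, -0.5], "twist": 0, "gripper": 0},
  {"translation": [0, 0, -1.5], "twist": 0, "gripper": 0},
  {"translation": [0, 0, -3], "twist": 0, "gripper": 0},
  {"translation": [0, 0, -5], "twist": 0, "gripper": 0},
  {"translation": [0, 0, -7], "twist": 0, "gripper": 0},
])

```text
clock: 17.05
eef_pos: [425.5, -25.4, 74.3]
tcp_rot: [-3.137, -0.011, 0.108]
contact_force: [0.1, -0.1, -1.7]
opening: 0.127
```

```bash
python3 go.py 615.2 -274.8 90 -0.085;  python3 - <<'E'
from m import *
t=grab_frame("top");s=grab_frame("scene")
cv2.imwrite("pics/g10.png",np.hstack([cv2.resize(i,None,fx=2.5,fy=2.5,interpolation=cv2.INTER_CUBIC) for i in (t[210:370,260:420],s[120:280,250:410])]))
E
```

```text
d cm [16.17 26.84 -1.53] tw 0.193 | at [425.5 -25.4  74.3] [-3.137 -0.011  0.108] q6 -0.19 F [ 0.1 -0.1 -1.7] op 0.127 t 17.05
```

View pics/g10.png

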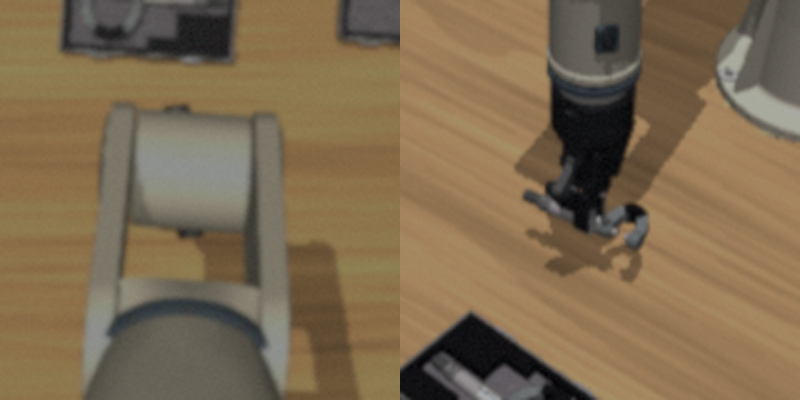

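The small mic is held. Carrying it to the right-hand case.

Emit:
arm_command([
  {"translation": [0.6, 1, -0.5], "twist": 0.01, "gripper": 0},
  {"translation": [1.6, 2.6, -1], "twist": 0.03, "gripper": 0},
  {"translation": [2.9, 4.9, -1.5], "twist": 0.05, "gripper": 0},
  {"translation": [4.4, 7.3, -1.5], "twist": 0.07, "gripper": 0},
  {"translation": [5.9, 9.8, -1.5], "twist": 0.09, "gripper": 0},
])

```text
clock: 17.57
eef_pos: [497.7, -118.2, 91.4]
tcp_rot: [-3.136, -0.016, 0.018]
contact_force: [0.0, 0.1, -1.5]
opening: 0.128
```

```bash
python3 go.py 615.2 -274.8 90 -0.085
```

```text
d cm [11.47 15.87  0.23] tw 0.103 | at [ 497.7 -118.2   91.4] [-3.136 -0.016  0.018] q6 -0.27 F [ 0.   0.1 -1.5] op 0.128 t 17.57
```

Emit:
arm_command([
  {"translation": [2.4, 3.3, 0], "twist": 0.025, "gripper": 0},
  {"translation": [4.8, 6.6, 0], "twist": 0.05, "gripper": 0},
  {"translation": [7.2, 10, 0], "twist": 0.075, "gripper": 0},
  {"translation": [9.5, 13.2, 0.1], "twist": 0.1, "gripper": 0},
  {"translation": [11.2, 15.5, 0.2], "twist": 0.103, "gripper": 0},
])

```text
clock: 17.98
eef_pos: [613.9, -275.0, 89.1]
tcp_rot: [-3.135, -0.016, -0.088]
contact_force: [0.3, 0.6, -1.9]
opening: 0.125
```

Emit:
arm_command([
  {"translation": [0, 0, 0], "twist": 0, "gripper": 0},
  {"translation": [0, 0, 0], "twist": 0, "gripper": 0},
  {"translation": [0, 0, 1], "twist": 0, "gripper": 0},
  {"translation": [0, 0, 2], "twist": 0, "gripper": 0},
  {"translation": [0, 0, 3], "twist": 0, "gripper": 0},
])

```text
clock: 18.4
eef_pos: [613.2, -273.6, 57.6]
tcp_rot: [-3.134, -0.014, -0.088]
contact_force: [0.8, -0.5, -2.8]
opening: 0.128
```

```bash
python3 go.py 615.2 -274.8 32 -0.085
```

```text
d cm [0.18 0.12 2.56] tw -0.003 | at [ 613.2 -273.6   57.6] [-3.134 -0.014 -0.088] q6 -0.35 F [ 0.8 -0.5 -2.8] op 0.128 t 18.4
```

Emit:
arm_command([
  {"translation": [0.1, 0.1, 0.6], "twist": 0, "gripper": 0},
  {"translation": [0.15, 0.1, 1.2], "twist": 0, "gripper": 0},
  {"translation": [0.15, 0.1, 1.8], "twist": 0, "gripper": 0},
  {"translation": [0.15, 0.1, 2.1], "twist": 0, "gripper": 0},
  {"translation": [0.15, 0.1, 2.1], "twist": 0, "gripper": 0},
])

```text
clock: 18.82
eef_pos: [614.5, -274.2, 35.8]
tcp_rot: [-3.134, -0.013, -0.087]
contact_force: [0.2, 0.4, -1.5]
opening: 0.125
```

```bash
python3 go.py 615.2 -274.8 8.8 -0.085;  python3 - <<'E'
from m import *
s=grab_frame("scene")
cv2.imwrite("pics/g11.png",cv2.resize(s[150:310,120:280],None,fx=3.7,fy=3.7,interpolation=cv2.INTER_CUBIC))
E
```

```text
d cm [0.04 0.07 2.7 ] tw -0.002 | at [ 614.5 -274.2   35.8] [-3.134 -0.013 -0.087] q6 -0.35 F [ 0.2  0.4 -1.5] op 0.125 t 18.82
```

View pics/g11.png

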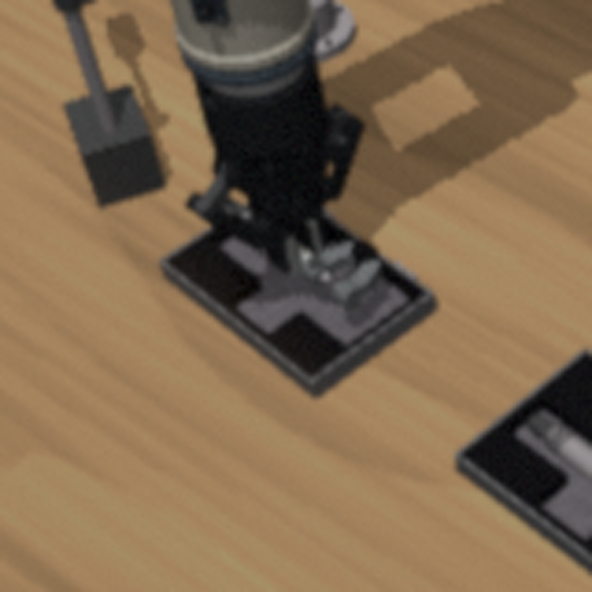

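It's aligned above the recess, with the anvil at crop (355,285). Going down.

Emit:
arm_command([
  {"translation": [0.04, 0.05, 0.6], "twist": 0, "gripper": 0},
  {"translation": [0.04, 0.05, 1.2], "twist": 0, "gripper": 0},
  {"translation": [0.04, 0.05, 1.7], "twist": 0, "gripper": 0},
  {"translation": [0.04, 0.05, 2.1], "twist": 0, "gripper": 0},
  {"translation": [0.04, 0.05, 2.3], "twist": 0, "gripper": 0},
])

```text
clock: 19.28
eef_pos: [615.0, -274.6, 12.5]
tcp_rot: [-3.134, -0.013, -0.088]
contact_force: [-0.7, 0.2, -2.4]
opening: 0.125
```

Emit:
arm_command([
  {"translation": [0, 0, 0.1], "twist": 0, "gripper": 0},
  {"translation": [0, 0, 0.2], "twist": 0, "gripper": 0},
  {"translation": [0, 0, 0.3], "twist": 0, "gripper": 0},
  {"translation": [0, 0, 0.4], "twist": 0, "gripper": 0},
  {"translation": [0, 0, 0.4], "twist": 0, "gripper": 0},
])

```text
clock: 19.7
eef_pos: [615.2, -274.7, 8.8]
tcp_rot: [-3.134, -0.013, -0.088]
contact_force: [-0.9, 0.0, 0.1]
opening: 0.129
```

```bash
python3 go.py 615.2 -274.8 8.5 -0.085;  python3 - <<'E'
from m import *
s=grab_frame("scene")
cv2.imwrite("pics/g12.png",cv2.resize(s[150:310,120:280],None,fx=3.7,fy=3.7,interpolation=cv2.INTER_CUBIC))
E
```

```text
d cm [0.   0.01 0.03] tw -0.003 | at [ 615.2 -274.7    8.8] [-3.134 -0.013 -0.088] q6 -0.35 F [-0.9  0.   0.1] op 0.129 t 19.7
```

View pics/g12.png

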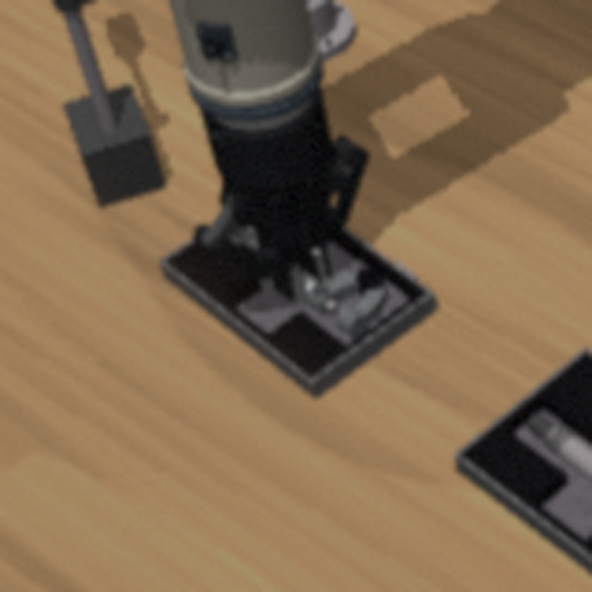

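It's on the floor of the recess: the force is near zero. Releasing and retreating, then backing clear of the top camera's view of the cases.

Emit:
arm_command([
  {"translation": [0, 0, 0], "twist": 0, "gripper": 0.14},
  {"translation": [0, 0, 0], "twist": 0, "gripper": 0.2},
  {"translation": [0, 0, 0], "twist": 0, "gripper": 0.3},
  {"translation": [0, 0, 0], "twist": 0, "gripper": 0.4},
  {"translation": [0, 0, 0], "twist": 0, "gripper": 0.4},
])

```text
clock: 20.17
eef_pos: [615.4, -274.7, 8.9]
tcp_rot: [-3.134, -0.013, -0.087]
contact_force: [0.1, 0.0, -0.3]
opening: 0.4
```

Emit:
arm_command([
  {"translation": [0, 0, -0.5], "twist": 0, "gripper": 0.4},
  {"translation": [0, 0, -2], "twist": 0, "gripper": 0.4},
  {"translation": [0, 0, -5], "twist": 0, "gripper": 0.4},
  {"translation": [0, 0, -9], "twist": 0, "gripper": 0.4},
  {"translation": [0, 0, -13], "twist": 0, "gripper": 0.4},
])

```text
clock: 20.58
eef_pos: [612.9, -275.3, 140.9]
tcp_rot: [-3.134, -0.012, -0.088]
contact_force: [0.1, -0.8, 0.6]
opening: 0.402
```

Emit:
arm_command([
  {"translation": [-4, -1, -1], "twist": 0, "gripper": 0.4},
  {"translation": [-8, -2, -2], "twist": 0, "gripper": 0.4},
  {"translation": [-12, -3, -3], "twist": 0, "gripper": 0.4},
  {"translation": [-16, -4, -3], "twist": 0, "gripper": 0.4},
  {"translation": [-20, -5, -3], "twist": 0, "gripper": 0.4},
])

```text
clock: 21.0
eef_pos: [418.9, -208.7, 170.7]
tcp_rot: [-3.135, -0.015, -0.087]
contact_force: [-0.5, -0.0, 0.9]
opening: 0.399
```

Emit:
arm_command([
  {"translation": [-2, 0, 0], "twist": 0, "gripper": 0.4},
  {"translation": [-4, 0, 0], "twist": 0, "gripper": 0.4},
  {"translation": [-5, 0, 0], "twist": 0, "gripper": 0.4},
  {"translation": [-5, 0, 0], "twist": 0, "gripper": 0.4},
  {"translation": [-5, 0, 0], "twist": 0, "gripper": 0.4},
])

```text
clock: 21.42
eef_pos: [370.0, -204.8, 170.9]
tcp_rot: [-3.136, -0.017, -0.088]
contact_force: [0.7, 0.0, -0.6]
opening: 0.402
```

```bash
python3 - <<'E'
from m import *
t=grab_frame("top");s=grab_frame("scene");cv2.imwrite("pics/f_s.png",s)
cv2.imwrite("pics/f_t.png",cv2.resize(t[140:330,130:580],None,fx=1.75,fy=1.75,interpolation=cv2.INTER_CUBIC))
cv2.imwrite("pics/f_c.png",cv2.resize(s[180:420,130:470],None,fx=2.3,fy=2.3,interpolation=cv2.INTER_CUBIC))
t0=cv2.imread("pics/top0.png")
d=cv2.absdiff(t,t0).max(2)
for n,(x0,y0,x1,y1) in {"caliper":(130,215,180,312),"bush":(482,265,520,300),"ind":(480,188,570,240)}.items(): print(n,(d[y0:y1,x0:x1]>40).sum())
E
```

```text
caliper 0
bush 0
ind 0
```

View pics/f_c.png

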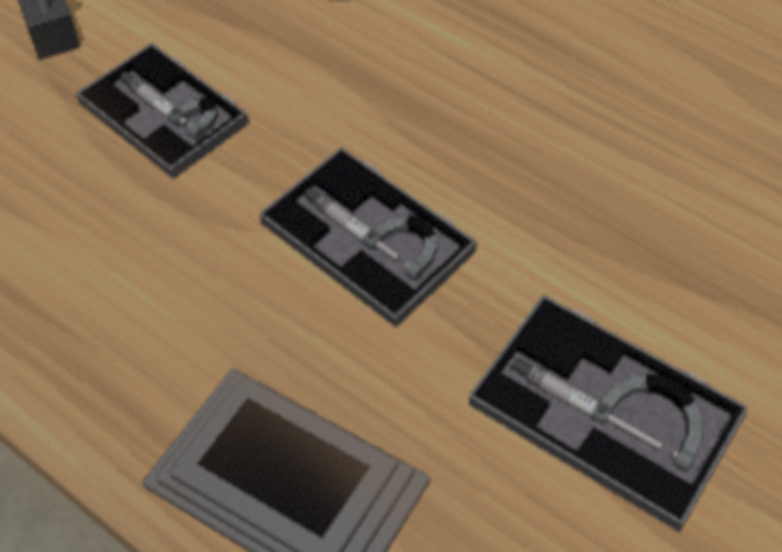

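View pics/f_t.png

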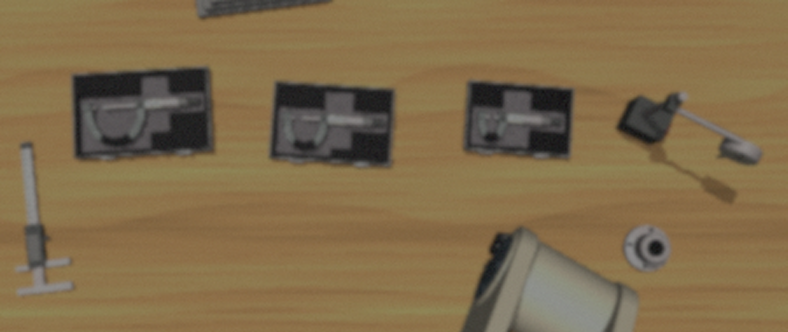

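All three look seated, and the bystanders haven't changed. I'll check the small mic at higher zoom before handing in.

```bash
python3 - <<'E'
from m import *
t=grab_frame("top");s=cv2.imread("pics/f_s.png")
cv2.imwrite("pics/f_z.png",np.hstack([cv2.resize(i,(395,370),interpolation=cv2.INTER_CUBIC) for i in (t[176:242,390:462],s[192:262,160:240])]))
E
```

```text
(no output)
```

View pics/f_z.png

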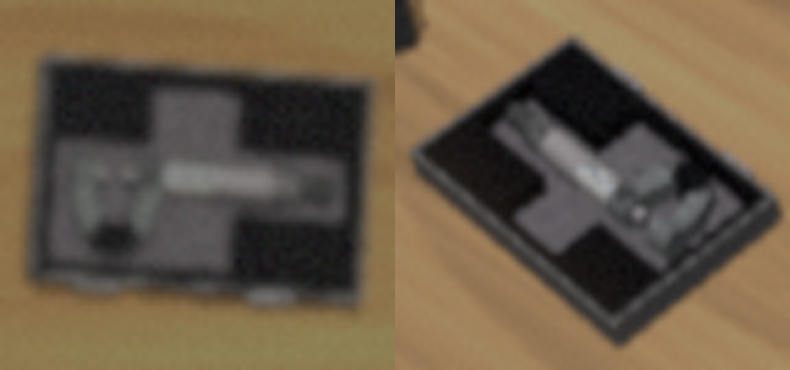

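The small mic lies centred in its recess, bow at (115,215) and thimble at (290,185), with grey floor visible all round. Handing in.

```bash
python3 -c "
from rig import *
print(job.sign_off()); s=sense(); print(s['clock'])"
```

```text
the job is handed in; nothing more can be done
None
the job is handed in; nothing more can be done
```

All three micrometers are in the recesses of their own cases, thimble and bow the way each recess is cut, and the job is handed in after about 21.5 s of the 88 s. I gripped each one across the sleeve and lowered it until its weight came off the wrist, then released it with the jaws opened only as far as the finger notch allows.

**Last checks:** The final top and scene views show all three lying flat, in line with their cases and clear of the recess walls. The gripper is well away from everything. The caliper, bushing and dial indicator show no pixel change in the top view.

**Disagreements:**
- The two cameras differed by up to 1.5 mm on where the mics lay at the start.
- I shifted the measured case positions by 1–2 mm to match the recess edges in the picture.
- The jaws read about 11 mm on the 15 mm sleeves, but every grasp held level.

I judged the final seating by eye in the pictures and by the wrist force; I did not measure the seated positions in numbers.

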